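Sort the strays on the crockery worktop into their trays

TASK

Sort the stray things on the worktop into the three grey trays: stand the two glass salt shakers upright in the rack with two square pockets, one to a pocket, set the ramekin on its base in the single square tray, and lay the stapler and the box cutter in the two-lane tray, one to a lane, lengthwise and the way up they are now. Do not knock over the shakers or the ramekin, and leave the loose tape roll where it lies.

Things in the scene. Friction and masses are not known exactly. Their poses are not given: they have to be found in the camera images.
- shaker_a: Glass salt shaker with a domed metal cap, loose, 27 mm across and 74 mm tall, about 55 g; the glass is straight-sided up to 55 mm, the cap above is 24 mm wide. It stands upright in the row of things in front of the robot. Origin: centre of its underside; z up along its axis.
- shaker_b: A second, identical salt shaker (27 mm across, 74 mm tall). Either shaker may go in either pocket. Origin: centre of its underside; z up along its axis.
- ramekin: White ribbed round ramekin (small open dish), loose, 68 mm across and 36 mm tall, about 130 g, open at the top, standing on its base. It is hollow: its upright wall is 6 to 8 mm thick (inside 54 mm wide, inner floor 4 mm up) and can be pinched from above with one finger inside, pads centred 30 mm from the axis, anywhere round the rim. Origin: centre of its underside; z up.
- stapler: Desk stapler, loose and shut (its arm does not move), about 240 g, 120 mm long, 44 mm tall; the base plate is 32 mm wide and 6 mm thick, the arm above it (18 to 44 mm up at the middle, open gap beneath) is 20 mm wide and is the part to grip. Origin: centre of its underside; x along its length, y across, z up.
- box_cutter: Yellow snap-blade box cutter, blade drawn in, loose, about 80 g, lying flat: 131 mm long, 18 mm wide, 11 mm thick (14 mm at the thumb slide); grip it across its width. Origin: middle of its underside; x along its length, y across, z up.
- tape_roll: Part-used roll of packing tape lying flat among the other things, loose, 67 mm across, 37 mm tall. It belongs where it is: do not move it. Origin: centre of its underside.
- tool_tray: Low grey plastic tray with two lanes, fixed: 156 mm (x) by 160 mm (y) outside, walls and middle rib 4 mm thick and 12 mm tall with a bead 3 mm higher on the outer walls, inner floor about 4 mm above the origin. The lanes run along its x, each 148 mm long and 74 mm wide, with centre lines at y = +39 mm and y = -39 mm. Origin: centre of its underside; z up. Stapler and box cutter may go in either lane, either end first.
- shaker_rack: Grey plastic rack with two deep square pockets, fixed: 56 mm (x) by 108 mm (y) and 28 mm tall (a bead makes it 31 mm to the eye) on a foot flange of 76 by 128 by 3 mm. Pockets are 48 by 48 mm inside, floor about 4 mm above the origin, centres at y = +26 mm and y = -26 mm. Origin: centre of its underside; z up.
- square_tray: Low single grey plastic tray without dividers, fixed: 112 by 112 mm outside, 104 by 104 mm inside, walls 4 mm thick and 12 mm tall with a bead 3 mm higher, inner floor about 4 mm above the origin. Origin: centre of its underside; z up.
There are look-alikes about, which are no part of the job. Leave any pink look-alike of the shaker_b alone.

How it is judged:
By the outcome, as a careful person would: the job done as asked, in the order asked, and still so for the second after the job is handed in, with the robot touching nothing.
It also fails if it takes over 115 s, if anything falls off the work surface, if the arm or the gripper's body presses on something with over 40 N, if the wrist force passes 120 N, or if a joint passes its speed limit or range.

ROBOT

A 6-joint arm with a two-finger parallel gripper is mounted at the origin on a cart in front of the work surface, level with it; the furniture and walls round the work are solid. World frame = base frame: x ahead of the robot, y to its left, z up, the work surface at z = 0. Lengths are in m, angles in rad, forces in N, time in s.
With the tool pointing down it reaches from about 0.3 to 0.825 m from the base axis. Payload 5.4 kg.
Tool frame: the origin (TCP) lies at the very end of the fingers, on their centre line; the grasp point (between the pads) lies 19 mm behind it; z points along the fingers, x is the direction in which the jaws open and shut, and the axes are right-handed (so a half turn about z gives the same grasp; the last joint's range is limited). The gripper opens to 92 mm and grips with 3 to 60 N. Pads are 20 mm wide; open, the fingers measure 128 mm over their backs; the gripper's body (75 mm by 189 mm) begins 69 mm behind the grasp point.
Start: joints at [0.94, 0.158, 1.597, -0, 1.386, -0.21], TCP at [0.235, 0.525, 0.215] pointing down, gripper open.
Joint ranges: [-2.91, 2.91], [-0.94, 2.29], [0.18, 2.7], [-1.29, 4.43], [0.17, 2.64], [-3, 3]. Speed limits (rad/s): [2.57, 2.57, 3.14, 3.14, 3.14, 3.14].

INTERFACE

Orientations are given as a rotation vector (axis times angle).
In Python, from workcell import bot gives the robot as it stands. Calls block until the motion is done:
- bot.goto(position, orientation): joint-space move of the TCP to a pose.
- bot.line_to(position, rot=None, max_speed=0.15): straight line of the TCP; rot=None keeps the orientation; max_speed is the mean speed in m/s.
- bot.set_joints(angles): joint-space move.
- bot.set_gripper(opening, newtons=None): opening from 0.0 (shut) to 1.0 (fully open); newtons is the grip in N (None keeps the last); returns when the fingers have stopped.
- bot.hold(seconds).
- bot.inverse_kinematics(position, orientation): joint angles nearest the present ones, or None.
- bot.read_camera(name): name is "side" or "top"; returns a dict with "pixels" (480x640x3 uint8, blue, green, red), "fx", "fy", "cx", "cy" (pixels), "R" (3x3) and "t" (3): a world point X has camera coordinates R X + t. Camera axes: x right, y down, z forward; pixel columns grow to the right and rows downward; lengths in m; the calibration is good to about 2 mm. A picture is of the moment at which its call begins. There is no depth.
A pose or a line that the arm cannot do raises bot.MotionError and nothing moves.
- bot.job_done(): hands the job in, once; it reports no verdict.
Readings, each from a call of its own:
- bot.current_clock(): time.
- bot.current_joints(): joint angles.
- bot.current_joint_vel(): joint speeds.
- bot.current_effort(): joint torques, N m.
- bot.current_ee_pos(): TCP position.
- bot.current_tool_rot(): TCP orientation.
- bot.current_contact_force(): force on the tool from outside, world axes, zero at the start.
- bot.current_ft_torque(): the same for the moment, N m.
- bot.current_opening(): opening from 0.0 (shut) to 1.0 (fully open).
Only numpy, scipy, OpenCV 4.12 (cv2) and the standard library are available. Lean on these libraries where they do the work, as an engineer would, in place of code of your own. Each camera call takes 0.05 s, during which the arm holds its last target. There are 200 camera calls.

## Working session

There is one attempt and no reset: what is moved stays moved. The work goes in short steps, each a Python script; the robot and the scene stay as the last script left them, time stands still between calls to the robot, and variables do not carry over. Pictures are saved under pics/ and viewed, about 12 in all and at most 16, crops included, and the job is handed in when it is done.

```bash
ls; mkdir -p pics; python3 - <<'E'
from workcell import bot
import cv2
for n in("top","side"):
    c=bot.read_camera(n); cv2.imwrite(f"pics/{n}0.png",c["pixels"]); print(n,c["fx"],c["fy"],c["cx"],c["cy"],c["R"],c["t"])
print(bot.current_clock(),bot.current_tool_rot(),bot.current_ee_pos())
E
```

```text
pics
top 505.7540456153498 505.7540456153498 320.65620799479643 237.891238360932 [[ 1.66991477e-02 -9.99857611e-01  2.42811782e-03]
 [-9.81510287e-01 -1.68557443e-02 -1.90665783e-01]
 [ 1.90679562e-01  8.00733451e-04 -9.81652007e-01]] [-0.01616014  0.51633559  0.99110421]
side 498.38794231142987 498.38794231142987 317.2877678697622 237.9280166509526 [[-0.99898557  0.04384109  0.01028538]
 [ 0.01899598  0.61735859 -0.78645249]
 [-0.0408287  -0.78545931 -0.61756513]] [0.50798573 0.02994544 1.0257821 ]
0.1 [ 2.63586743  1.70817017 -0.00264584] [0.23454347 0.52434607 0.21367954]
```

View pics/top0.png

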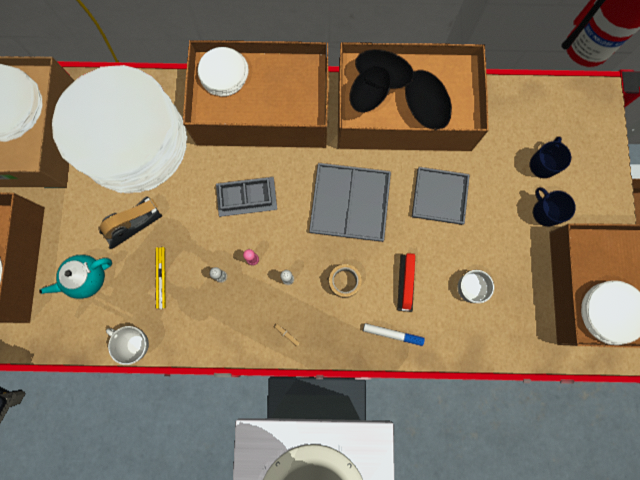

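View pics/side0.png

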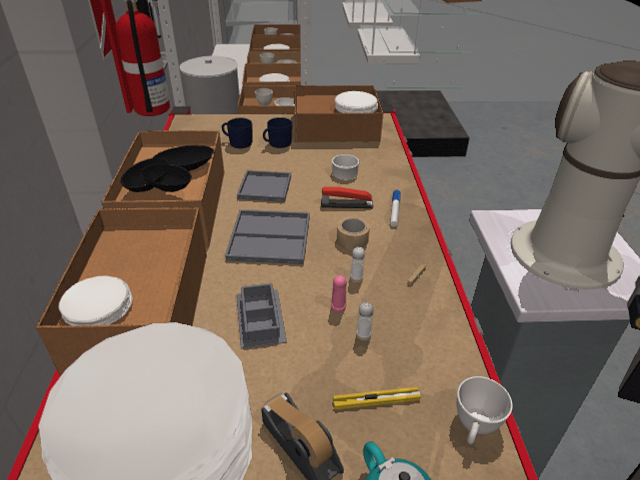

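The top view shows the row of things: box cutter (160,277), shakers at (217,273) and (287,277), a pink decoy (251,256), tape roll (345,280), stapler (407,282) and ramekin (476,286). The rack is at (246,196), the two-lane tray at (350,202) and the square tray at (440,195). I'll enlarge both views to get accurate pixel positions.

```bash
python3 - <<'E'
import cv2
t=cv2.imread("pics/top0.png"); s=cv2.imread("pics/side0.png")
def crop(im,x,y,w,h,k,n):
    o=cv2.resize(im[y:y+h,x:x+w],None,fx=k,fy=k,interpolation=cv2.INTER_CUBIC)
    for i in range(x//10*10+10,x+w,10): cv2.line(o,((i-x)*k,0),((i-x)*k,8 if i%50 else 18),(0,0,255),1)
    for i in range(y//10*10+10,y+h,10): cv2.line(o,(0,(i-y)*k),(8 if i%50 else 18,(i-y)*k),(0,0,255),1)
    cv2.imwrite(n,o)
crop(t,140,160,160,150,5,"pics/c1.png"[:8]+".png")
crop(t,300,160,200,150,4,"pics/c2.png")
crop(s,220,150,200,150,4,"pics/c3.png")
crop(s,220,260,210,150,3,"pics/c4.png")
E
mv pics/c1.*png pics/c1.png 2>/dev/null; ls pics
```

```text
c1.png
c2.png
c3.png
c4.png
side0.png
top0.png
```

```bash
ls -la pics; cp "pics/c1.p.png" pics/c1.png 2>/dev/null; true
```

```text
total 2596
drwxr-xr-x 2 agent agent   4096 Dec  4 21:31 .
drwxr-xr-x 3 agent agent   4096 Dec  4 21:30 ..
-rw-r--r-- 1 agent agent 540189 Dec  4 21:31 c1.png
-rw-r--r-- 1 agent agent 486615 Dec  4 21:31 c2.png
-rw-r--r-- 1 agent agent 439259 Dec  4 21:31 c3.png
-rw-r--r-- 1 agent agent 278711 Dec  4 21:31 c4.png
-rw-r--r-- 1 agent agent 441924 Dec  4 21:31 side0.png
-rw-r--r-- 1 agent agent 454385 Dec  4 21:31 top0.png
```

View pics/c2.png

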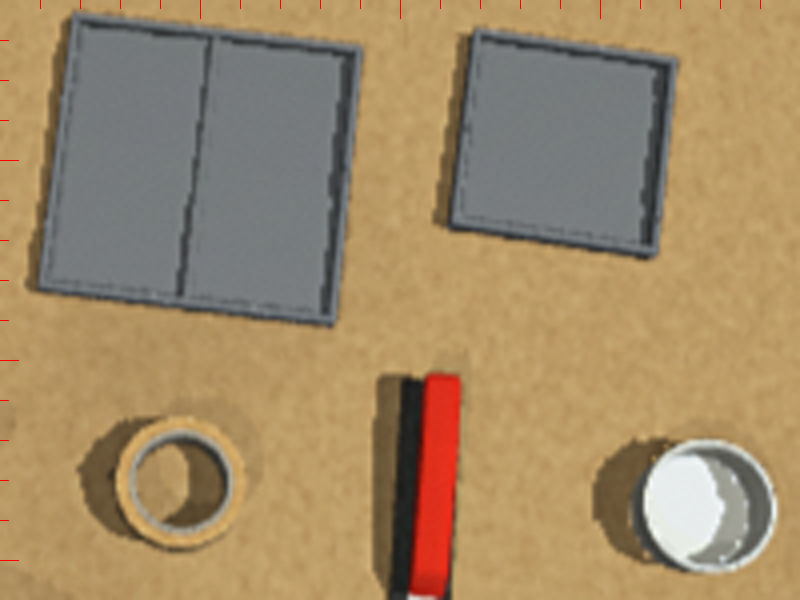

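View pics/c1.png

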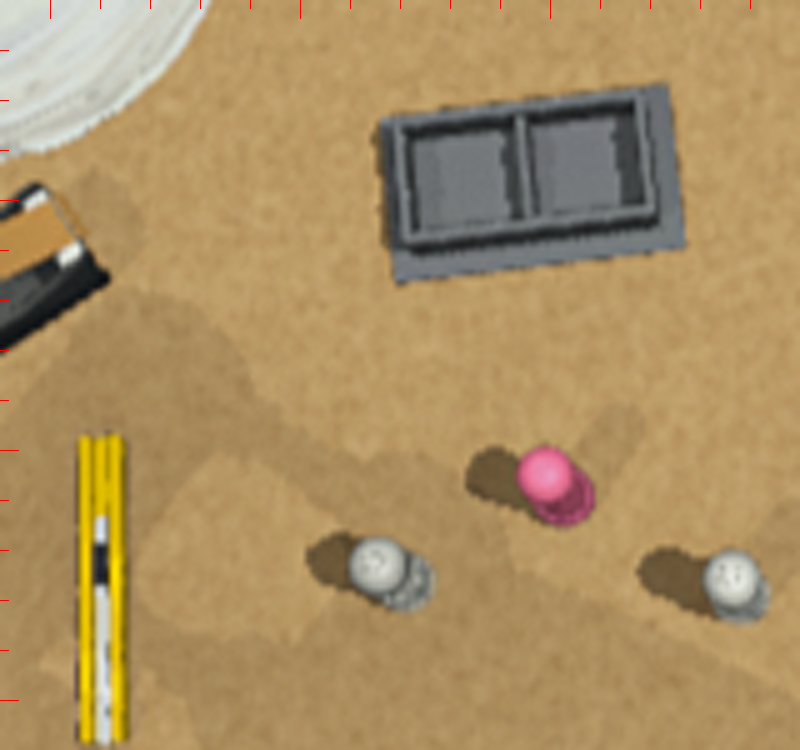

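Readings from the crops, divided by the zoom:
- **Trays:** the corners are clear in both crops.
- **Shakers:** the caps are at about (216,273) and (286,276).
- **Ramekin:** the rim centre is at about (477,286).
- **Stapler:** it leans left in the picture because of its height.

I'll check these against the side view.

View pics/c3.png

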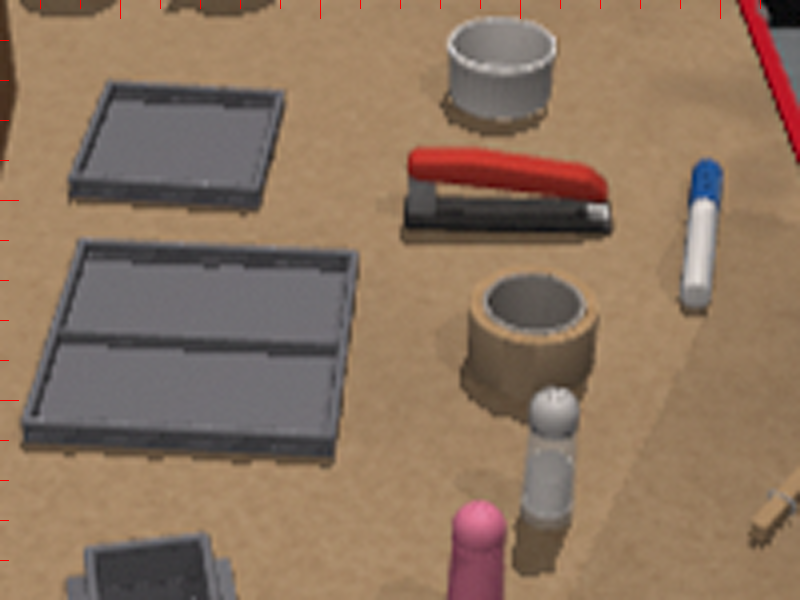

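View pics/c4.png

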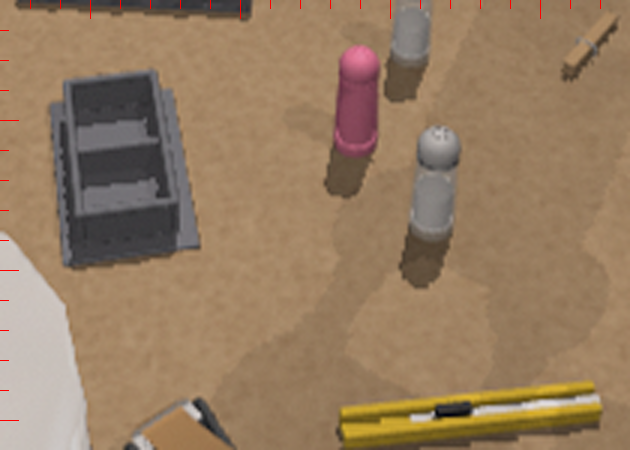

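```bash
cat > h.py <<'E'
from workcell import bot
import numpy as np, cv2
from scipy.spatial.transform import Rotation as R
def ray(c,px,z):
    d=c["R"].T@np.array([(px[0]-c["cx"])/c["fx"],(px[1]-c["cy"])/c["fy"],1]); o=-c["R"].T@c["t"]
    return (o+d*(z-o[2])/d[2])
def proj(c,X):
    p=np.array(c["R"])@np.array(X)+c["t"]; return p[0]/p[2]*c["fx"]+c["cx"],p[1]/p[2]*c["fy"]+c["cy"]
def rv(a):  # pointing down, jaw axis at world angle a (rad)
    return (R.from_euler('z',a)*R.from_euler('x',np.pi)).as_rotvec()
def rect(c,lo,hi,roi,z):
    x,y,w,h=roi; m=np.zeros(c["pixels"].shape[:2],np.uint8)
    m[y:y+h,x:x+w]=cv2.inRange(cv2.cvtColor(c["pixels"],cv2.COLOR_BGR2HSV),lo,hi)[y:y+h,x:x+w]
    p=np.argwhere(m)[:,::-1]; W=np.array([ray(c,q,z)[:2] for q in p]).astype(np.float32)
    return cv2.minAreaRect(W)
E
cat > m.py <<'E'
from h import *
np.set_printoptions(precision=4,suppress=True)
c=bot.read_camera("top"); s=bot.read_camera("side")
p1=lambda u,v:(140+(u+.5)/5-.5,160+(v+.5)/5-.5); p2=lambda u,v:(300+(u+.5)/4-.5,160+(v+.5)/4-.5)
def quad(n,P,z):
    W=np.array([ray(c,p,z)[:2] for p in P]); r=W[1]-W[0]+W[2]-W[3]
    print(n,W.mean(0),"topedge deg",np.degrees(np.arctan2(r[1],r[0])),"sides",np.linalg.norm(np.roll(W,-1,0)-W,axis=1))
quad("tool",[p2(*q) for q in[(75,14),(361,47),(335,324),(38,290)]],.015)
quad("sq",[p2(*q) for q in[(475,29),(678,60),(655,257),(450,227)]],.015)
quad("rack",[p1(*q) for q in[(387,122),(643,92),(660,216),(406,246)]],.031)
print("ram",ray(c,p2(708,505),.036))
print("shA cap",ray(c,p1(379,564),.067)); print("shB cap",ray(c,p1(732,578),.067)); print("pink",ray(c,p1(546,474),.067))
print("tape",ray(c,p2(180,482),.037))
print("stapler",rect(c,(0,150,80),(8,255,255),(390,245,30,75),.044), "cutter",rect(c,(22,150,80),(35,255,255),(145,240,30,75),.011))
print("side stapler",rect(s,(0,150,80),(8,255,255),(315,180,65,40),.035),"cutter",rect(s,(22,150,80),(35,255,255),(325,380,100,35),.008))
E
python3 m.py
```

```text
tool [ 0.6047 -0.0698] topedge deg -95.78567172361213 sides [0.1573 0.155  0.159  0.1556]
sq [ 0.6219 -0.2657] topedge deg -97.86655939868704 sides [0.1116 0.1116 0.1104 0.1127]
rack [0.6141 0.1567] topedge deg -82.02504965800503 sides [0.11   0.0555 0.1081 0.0556]
ram [ 0.4245 -0.3287  0.036 ]
shA cap [0.4394 0.2014 0.067 ]
shB cap [0.4362 0.0604 0.067 ]
pink [0.4769 0.1364 0.067 ]
tape [ 0.4316 -0.058   0.037 ]
stapler ((0.432086706161499, -0.1880330592393875), (0.02006189338862896, 0.1143036037683487), 85.09862518310547) cutter ((0.4343259036540985, 0.32838574051856995), (0.1300687938928604, 0.020166410133242607), 5.51361083984375)
side stapler ((0.43438977003097534, -0.18527978658676147), (0.03863045200705528, 0.11548319458961487), 75.9925765991211) cutter ((0.435344398021698, 0.3332192003726959), (0.13014262914657593, 0.022990265861153603), 4.967036724090576)
```

The side view agrees: the ramekin rim is at about (345,162), the stapler arm slopes down toward the robot, and the shakers and decoy all stand upright. Next I'll triangulate the cross-checks and see whether the box wall behind the rack limits the gripper body.

```bash
python3 - <<'E'
from h import *
np.set_printoptions(precision=4,suppress=True)
c=bot.read_camera("top"); s=bot.read_camera("side")
p1=lambda u,v:(140+(u+.5)/5-.5,160+(v+.5)/5-.5); p2=lambda u,v:(300+(u+.5)/4-.5,160+(v+.5)/4-.5)
p3=lambda u,v:(220+(u+.5)/4-.5,150+(v+.5)/4-.5); p4=lambda u,v:(220+(u+.5)/3-.5,260+(v+.5)/3-.5)
for n,a,b,z in [("A",p1(379,564),p4(438,147),.066),("B",p1(732,578),p3(555,410),.066),("ram",p2(708,505),p3(502,47),.036)]:
    P=[np.array(k["R"])@np.eye(3) for k in(c,s)]
    X=cv2.triangulatePoints(*[np.array([[k["fx"],0,k["cx"]],[0,k["fy"],k["cy"]],[0,0,1]])@np.c_[k["R"],k["t"]] for k in(c,s)],np.array(a).reshape(2,1),np.array(b).reshape(2,1)).ravel()
    print(n,X[:3]/X[3],"top",ray(c,a,z)[:2],"side",ray(s,b,z)[:2])
print("tool side", np.mean([ray(s,p3(*q),.015) for q in[(82,243),(356,253),(332,440),(26,425)]],0))
print("sq side", np.mean([ray(s,p3(*q),.015) for q in[(110,84),(285,93),(262,192),(71,181)]],0))
print("rack side", np.mean([ray(s,p4(*q),.031) for q in[(66,81),(155,71),(178,202),(79,214)]],0))
print("box front bottom z0",ray(c,(260,147),0),"side: top corner",[ray(s,(208,130+0),z) for z in(0,.1)])
for z in(.06,.08,.1,.12): print(z,"top-edge front wall top",ray(c,(260,129),z)[:2],"side (195,208)->",ray(s,(195,208),z)[:2],"teapot handle side",ray(s,(372,447),z)[:2],"top",ray(c,(108,262),z)[:2])
E
```

```text
A [0.4397 0.2026 0.0616] top [0.4395 0.2016] side [0.4401 0.207 ]
B [0.4362 0.0608 0.0631] top [0.4363 0.0605] side [0.4364 0.0644]
ram [ 0.4247 -0.3295  0.0332] top [ 0.4245 -0.3287] side [ 0.4252 -0.3245]
tool side [ 0.6057 -0.0637  0.015 ]
sq side [ 0.6223 -0.2598  0.015 ]
rack side [0.6153 0.1611 0.031 ]
box front bottom z0 [0.7308 0.1317 0.    ] side: top corner [array([ 0.8013, -0.5818,  0.    ]), array([ 0.7625, -0.3752,  0.1   ])]
0.06 top-edge front wall top [0.7481 0.1254] side (195,208)-> [ 0.7587 -0.0959] teapot handle side [0.4597 0.4387] top [0.4577 0.4205]
0.08 top-edge front wall top [0.7396 0.1228] side (195,208)-> [ 0.7516 -0.0668] teapot handle side [0.4627 0.4497] top [0.4549 0.412 ]
0.1 top-edge front wall top [0.731  0.1201] side (195,208)-> [ 0.7445 -0.0377] teapot handle side [0.4657 0.4608] top [0.4521 0.4035]
0.12 top-edge front wall top [0.7225 0.1175] side (195,208)-> [ 0.7374 -0.0086] teapot handle side [0.4687 0.4718] top [0.4494 0.3951]
```

```bash
cat >> h.py <<'E'
D=np.radians; DY=.0018
def U(a): return np.array([np.cos(D(a)),np.sin(D(a))])
def best(xy,z,a):
    c=[]
    for k in(a,a+180,a-180):
        q=bot.inverse_kinematics([*xy,z],rv(D(k)))
        if q is not None: c.append((abs(q[5]),k))
    return rv(D(min(c)[1]))
A=np.array([.4397,.2016+DY]);B=np.array([.4363,.0605+DY]);RAM=np.array([.4247,-.3287+DY])
TOOL=np.array([.6050,-.0698+DY]);SQ=np.array([.6221,-.2657+DY]);RACK=np.array([.6147,.1567+DY])
ST=np.array([.432,-.188+DY]);CU=np.array([.4345,.3285+DY])
def hover(xy,a,z=.2): bot.goto([*xy,z],best(xy,z,a))
def pick(xy,a,z,o,n,lift=.2,close=0.):
    bot.set_gripper(o/.092); hover(xy,a,max(z+.09,.13)); bot.line_to([*xy,z],max_speed=.12)
    bot.set_gripper(close,n); print("grip mm",bot.current_opening()*92,"F",bot.current_contact_force(),"pos",bot.current_ee_pos())
    bot.line_to([*xy,lift],max_speed=.2); print(" lifted mm",bot.current_opening()*92,bot.current_contact_force())
def place(xy,a,z,o,up=.2):
    hover(xy,a); bot.line_to([*xy,z+.02],max_speed=.2); bot.line_to([*xy,z],max_speed=.04)
    print("down F",bot.current_contact_force()); bot.set_gripper(o/.092); bot.line_to([*xy,up],max_speed=.2); print("t",bot.current_clock())
def snap(n,v="top"):
    c=bot.read_camera(v); cv2.imwrite(f"pics/{n}.png",c["pixels"]); return c
E
python3 - <<'E'
from h import *
np.set_printoptions(precision=3,suppress=True)
for xy,z,a in[(A,.033,8),(RACK+.026*U(98),.037,8),(RACK-.026*U(98),.037,8),(RAM,.016,82),(SQ,.02,82),(ST,.012,86),(TOOL+.039*U(-96),.016,84),(CU,.004,95),(TOOL+.039*U(84),.008,84)]: print(best(xy,z,a),best(xy,.2,a))
pick(A,8,.034,.060,15)
place(RACK+.026*U(98),8,.0385,.060)
snap("a1")
E
```

```text
[3.134 0.219 0.   ] [3.134 0.219 0.   ]
[3.134 0.219 0.   ] [3.134 0.219 0.   ]
[3.134 0.219 0.   ] [3.134 0.219 0.   ]
[ 2.061 -2.371 -0.   ] [ 2.061 -2.371 -0.   ]
[ 2.061 -2.371 -0.   ] [ 2.061 -2.371 -0.   ]
[ 2.143 -2.298 -0.   ] [ 2.143 -2.298 -0.   ]
[ 2.102 -2.335 -0.   ] [ 2.102 -2.335 -0.   ]
[2.122 2.316 0.   ] [2.122 2.316 0.   ]
[ 2.102 -2.335 -0.   ] [ 2.102 -2.335 -0.   ]
grip mm 23.206913175141505 F [-0.314  0.302  0.914] pos [0.44  0.203 0.034]
 lifted mm 22.9676872417918 [ 0.114  0.228 -0.803]
down F [ 0.232 -0.379  0.146]
t 8.8417
```

```bash
python3 - <<'E'
from h import *
s=snap("s1","side")["pixels"]; t=cv2.imread("pics/a1.png")
k=lambda im,x,y:cv2.resize(im[y:y+150,x:x+130],None,fx=3,fy=3,interpolation=cv2.INTER_CUBIC)
cv2.imwrite("pics/v1.png",np.hstack([k(t,190,150),k(s,215,240)]))
E
```

```text
(no output)
```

View pics/v1.png

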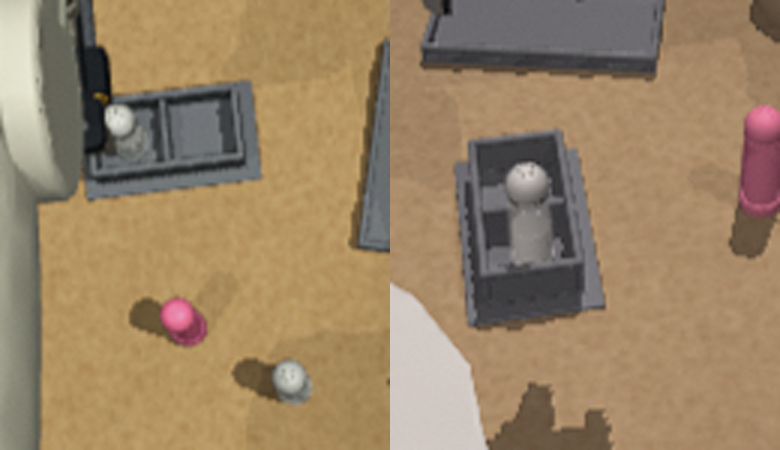

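Shaker A stands upright in the left pocket (top view at about (230,193)). I'll do shaker B next, then the ramekin.

```bash
python3 - <<'E'
from h import *
np.set_printoptions(precision=3,suppress=True)
pick(B,8,.034,.060,15)
place(RACK-.026*U(98),8,.0385,.060)
o=.030*U(82)
pick(RAM+o,82,.016,.036,20)
place(SQ-.005*U(82)+o,82,.0215,.030)
hover(ST,86,.25)
bot.set_joints(np.r_[-1.2,bot.current_joints()[1:]])
t=snap("t2")["pixels"]; s=snap("s2","side")["pixels"]
k=lambda im,x,y:cv2.resize(im[y:y+190,x:x+260],None,fx=1.5,fy=1.5,interpolation=cv2.INTER_CUBIC)
cv2.imwrite("pics/v2.png",np.hstack([k(t,210,150),k(s,200,150)])); print(bot.current_clock())
E
```

```text
grip mm 23.11356745666738 F [ 0.454 -0.695  1.056] pos [0.436 0.062 0.034]
 lifted mm 22.802033291104788 [-0.544  0.651 -0.193]
down F [ 0.142  0.067 -0.441]
t 16.5917
grip mm 5.715103553424444 F [ 0.06  -0.738  2.933] pos [ 0.429 -0.298  0.017]
 lifted mm 5.490554566395373 [-0.14  -0.52  -1.066]
down F [-0.513  1.741  1.038]
t 25.5917
27.5167
```

View pics/v2.png

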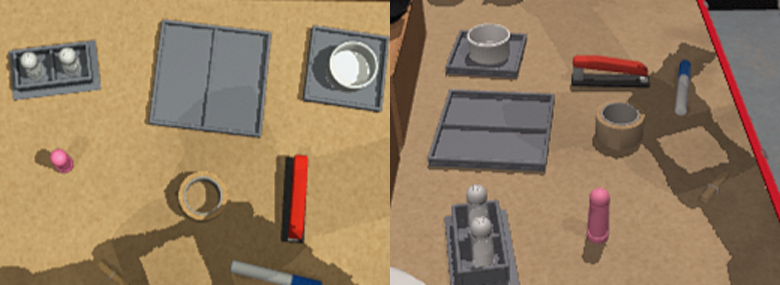

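Both shakers stand in the pockets, the ramekin sits in the square tray on its base, and the decoy and tape roll haven't moved. The stapler and cutter come next.

```bash
python3 - <<'E'
from h import *
np.set_printoptions(precision=3,suppress=True)
pick(ST,86,.012,.056,35)
place(TOOL+.039*U(-95.8),84.2,.0175,.045)
pick(CU,95.2,.0045,.050,20)
place(TOOL+.039*U(84.2),84.2,.0095,.032)
hover(CU,90,.3)
bot.set_joints(np.r_[1.1,bot.current_joints()[1:]])
t=snap("t3")["pixels"]; s=snap("s3","side")["pixels"]
k=lambda im,x,y:cv2.resize(im[y:y+190,x:x+260],None,fx=1.5,fy=1.5,interpolation=cv2.INTER_CUBIC)
cv2.imwrite("pics/v3.png",np.hstack([k(t,210,150),k(s,200,150)])); print(bot.current_clock())
E
```

```text
grip mm 18.438030949846286 F [-0.171 -1.624  0.429] pos [ 0.432 -0.187  0.012]
 lifted mm 18.78546182664972 [-0.735 -0.192 -3.606]
down F [-0.341  0.572 -3.395]
t 36.0333
grip mm 17.84209968762688 F [ 0.224 -0.119 -0.081] pos [0.435 0.33  0.005]
 lifted mm 17.626625085791478 [ 0.183 -0.078 -0.466]
down F [ 0.157 -0.556 -0.608]
t 46.825
50.4667
```

View pics/v3.png

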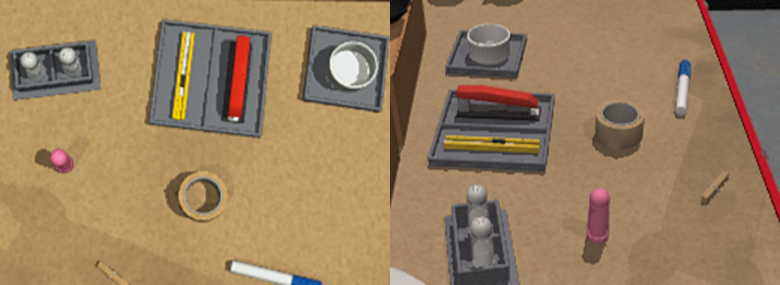

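```bash
python3 - <<'E'
import cv2,numpy as np
t=cv2.imread("pics/t3.png");s=cv2.imread("pics/s3.png")
k=lambda im,x,y:cv2.resize(im[y:y+100,x:x+100],None,fx=4,fy=4,interpolation=cv2.INTER_CUBIC)
cv2.imwrite("pics/v4.png",np.vstack([np.hstack([k(t,390,150),k(s,225,160)])]))
E
```

```text
(no output)
```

View pics/v4.png

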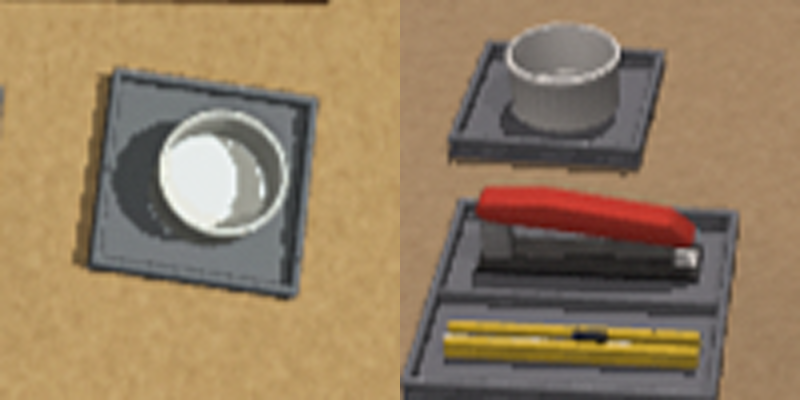

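The ramekin sits flat inside the square tray, clear of its walls. The stapler and cutter each lie flat in their own lane, so I'll hand the job in.

```bash
python3 -c "
from workcell import bot
bot.job_done()"
```

```text
the job is handed in; nothing more can be done
```

The job is finished and handed in; the robot's clock read about 50.5 s at the last check, against the 115 s limit. I placed things in the order you listed: both shakers in the rack, the ramekin in the square tray, then the stapler and the box cutter in the two-lane tray.

**Last checks:** the final top and side pictures show:
- both shakers upright, one to a pocket
- the ramekin on its base, clear of the tray walls
- the stapler and cutter flat and lengthwise, one to a lane, the same way up as before
- the tape roll and pink look-alike apparently where they were, judged by eye
- the arm clear of everything

The highest wrist force among the readings I took was about 4 N; I did not log it continuously.

**Disagreements:**
- **Cameras:** they differed by about 4–6 mm in y throughout, so I used a value between them, and every grasp held.
- **Shaker grip:** the gripper read about 23 mm on the shakers, not the expected 27 mm. I left this unexplained because both were held and placed without trouble.

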